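# Switch the bench suction to the blue box

## Robot

A 7-joint arm with a two-finger parallel gripper is mounted at the origin on the work surface. World frame = base frame: x ahead of the robot, y to its left, z up, the work surface at z = 0. Lengths are in m, angles in degrees, forces in N, time in s.
With the tool pointing down it reaches from about 0.425 to 0.875 m from the base axis. Payload 4.7 kg.
Tool frame: the origin (TCP) lies at the very end of the fingers, on their centre line; the grasp point (between the pads) lies env.hold_point_z behind it (env.hold_point_z is the distance from the TCP to the grasp point, in m); z points along the fingers, y is the line along which they close (so a half turn about z gives the same grasp; the last joint's range is limited). The gripper opens to 87 mm and grips with 3 to 60 N. Pads are 19 mm wide; open, the fingers measure 117 mm over their backs; the gripper's body (75 mm by 190 mm) begins 51 mm behind the grasp point.
Start: joints at [-69.723, 18.392, -4.016, 83.108, 1.295, 78.541, -3.26], TCP at [0.217, 0.613, 0.196] pointing down, gripper open.
Joint ranges: [-163.93, 163.93], [-17.29, 119.83], [-79.2, 71.16], [3.27, 140.29], [-89.18, 269.18], [5.43, 117.66], [-154.24, 154.24]. Speed limits (degrees/s): [147.25, 147.25, 180, 180, 180, 180, 180].

## Interface

Orientations are given as [roll, pitch, yaw] about the fixed x, y, z axes, in that order (R = Rz(yaw) Ry(pitch) Rx(roll)).
In Python, from cell import env gives the robot as it stands.
- The arm moves only by the shell command python3 -m jog 'ROWS' [FORCE]. ROWS is JSON, a list of rows, each an object with "dp": the shift along the tool's x, y, z in cm, a list of three; "twist": the turn about the tool's z in degrees; "fingers": the opening, from 0 (shut) to 1 (fully open). A call has 1 to 8 rows; each row is the pose to reach, as a shift and turn from the pose commanded when the call began, along the tool's axes at that moment; what a row does not reach only later rows make up. A row lasts 1/8 s, in which the tool goes at most 62.5 mm and 10.7 degrees, less where a joint would pass 70% of its speed; a pose out of reach is approached as far as the arm can. A call with a gripper value outside its range is refused whole. The fingers move at their own pace and stop on an object; FORCE is the grip in N (left out, the last holds). Time passes only in rows, so rows that repeat a pose let the fingers close. It gives the time, the measured TCP pose, the force, the opening and the grip force at its end, in the units of the state.
- env.get_obs(): the state, without advancing time (a new reading comes with each control period).
- env.read_camera(name): name is "scene" or "top"; returns a dict with "pixels" (420x560x3 uint8, blue, green, red), "depth" (420x560 float32, m along the optical axis (not along the pixel's ray), 0 where there is no reading), "fx", "fy", "cx", "cy" (pixels), "rvec" (rotation vector, rad) and "tvec" (3), from world to camera coordinates, as OpenCV has them. Camera axes: x right, y down, z forward; pixel columns grow to the right and rows downward; lengths in m; the calibration is good to about 2 mm. A picture is of the moment at which its call begins.
- env.sign_off(): hands the job in; it is judged then, once.
The state is a dict: "time_s": time; "qpos": joint angles; "joint_velocities": joint speeds; "effort": joint torques, N m; "tool_pos": TCP position; "tool_rot": TCP orientation; "force": force on the tool from outside, world axes, zero at the start; "wrist_torque": the same for the moment, N m; "grip_width": finger opening in m; "grasp_force": force on a finger pad.
Only numpy, scipy, OpenCV 4.12 (cv2) and the standard library are available. Lean on these libraries where they do the work, as an engineer would, in place of code of your own. Each camera call takes 0.05 s, during which the arm holds its last target. There are 200 camera calls.

## Task

Switch the bench's dust suction over from the yellow box to the blue one: first push the blue sliding cover fully open, and only then push the yellow sliding cover fully shut, each until it meets its stop. Push them with the fingertips, gripping and lifting nothing, and leave the loose tools, bottles and sanding heads where they stand.

Things in the scene. Friction and masses are not known exactly. Their poses are not given: they have to be found in the camera images.
- yellow_box: Grey steel suction box with a yellow cover, fixed to the bench, turned up to 0.35 rad: 130 (its x) x 240 (its y) x 70 mm high; origin at the centre of its underside, z up. Flat deck 70 mm above the bench, a rail 7 mm wide, 10 mm high along each long edge (116 mm between), short ends open. A grey pipe elbow on its +x side reaches 123 mm from the middle, not above the deck.
- yellow_port (a point): Centre of the yellow box's suction port, a dark 80 mm square opening with flush steel grille bars, level with the deck, 55 mm from the box's middle towards its own -y.
- yellow_cover (a joint): How far the yellow cover is open, in m: 0 = fully shut (against its stop, over the port), 0.100 = fully open (against its other stop, port bare). It grows as the cover slides along the box's own +y. The slide is level, with about 3 N of friction and some damping (12 N per m/s), and the cover stays where it is left.
- yellow_cover_top (a point): Centre of the top of the yellow cover, a plain block 104 mm (x) by 100 mm along the slide (y), its top 99 mm and its lower edge 71 mm above the bench; too wide to grip. Axes parallel to the box's. It is 55 mm to the box's -y side when shut and 45 mm to its +y side when fully open.
- yellow_cover_port_end (a point): Middle of the upright end face of the yellow cover on the port side (50 mm from the cover's centre towards the box's -y), 85 mm above the bench; the face is 104 mm wide and 28 mm high. Pushed here towards the box's +y, the cover opens. When shut this face is 15 mm inside the short end of the box.
- yellow_cover_far_end (a point): Middle of the other end face of the yellow cover (50 mm from its centre towards the box's +y), 85 mm above the bench. Pushed here towards the box's -y, the cover shuts.
- blue_box: Grey steel suction box with a blue cover, fixed to the bench, turned up to 0.35 rad: 130 (its x) x 240 (its y) x 70 mm high; origin at the centre of its underside, z up. Flat deck 70 mm above the bench, a rail 7 mm wide, 10 mm high along each long edge (116 mm between), short ends open. A grey pipe elbow on its +x side reaches 123 mm from the middle, not above the deck.
- blue_port (a point): Centre of the blue box's suction port, a dark 80 mm square opening with flush steel grille bars, level with the deck, 55 mm from the box's middle towards its own +y.
- blue_cover (a joint): How far the blue cover is open, in m: 0 = fully shut (against its stop, over the port), 0.100 = fully open (against its other stop, port bare). It grows as the cover slides along the box's own -y. The slide is level, with about 3 N of friction and some damping (12 N per m/s), and the cover stays where it is left.
- blue_cover_top (a point): Centre of the top of the blue cover, a plain block 104 mm (x) by 100 mm along the slide (y), its top 99 mm and its lower edge 71 mm above the bench; too wide to grip. Axes parallel to the box's. It is 55 mm to the box's +y side when shut and 45 mm to its -y side when fully open.
- blue_cover_port_end (a point): Middle of the upright end face of the blue cover on the port side (50 mm from the cover's centre towards the box's +y), 85 mm above the bench; the face is 104 mm wide and 28 mm high. Pushed here towards the box's -y, the cover opens. When shut this face is 15 mm inside the short end of the box.
- blue_cover_far_end (a point): Middle of the other end face of the blue cover (50 mm from its centre towards the box's -y), 85 mm above the bench. Pushed here towards the box's +y, the cover shuts.
- drum: Loose brown sanding drum standing upright, 40 mm diameter, 85 mm high with its spindle; origin at its underside. Bystander.
- cone: Loose dark brown sanding cone standing upright, 44 mm across its foot, 78 mm high; origin at its underside. Bystander.
- tape: Loose roll of orange tape lying flat, 100 mm across, 48 mm high; origin at the centre of its underside. Bystander.
- screwdriver: Loose red-handled screwdriver lying on the bench, about 200 mm long. Bystander.
- glue: Loose white bottle with a blue cap, 56 mm across, 140 mm high; origin at its underside. Bystander.
- tin: Loose metal tin, 72 mm across, 90 mm high; origin at its underside. Bystander.
- wrench: Loose steel wrench lying on the bench, about 180 mm long. Bystander.

How it is judged (in metres and radians):
On the way, in this order (a step that is already met when the one before it is completed fails the run):
1. the blue cover is pushed fully open, while the yellow one is still not shut (value of joint blue_cover above 0.094 m and value of joint yellow_cover above 0.02 m), for 0.2 s.
2. the yellow cover is pushed fully shut (value of joint yellow_cover below 0.006 m), for 0.2 s.
At the end, for the whole second after the job is handed in: The blue cover is within 6 mm of fully open and the yellow cover within 6 mm of fully shut, both at rest; every loose thing is within 30 mm of where it stood (value of joint blue_cover above 0.094 m and value of joint yellow_cover below 0.006 m and velocity of joint blue_cover between -0.01 and 0.01 m/s and velocity of joint yellow_cover between -0.01 and 0.01 m/s and distance of each of drum, cone, tape, screwdriver, glue, tin, wrench from where it was at the start of the episode below 0.03 m); the robot touches nothing.
It fails at once if a loose thing on the bench is moved more than 30 mm, lifted or knocked over (distance of any of drum, cone, tape, screwdriver, glue, tin, wrench from where it was at the start of the episode above 0.03 m or height (world z) of any of drum, cone, tape, screwdriver, glue, tin, wrench above 0.015 m or angle between any of drum, cone, glue, tin's own z axis and vertical above 0.5 rad).
It fails at once if the fingers grip or press hard on a loose thing (contact force between the fingers and drum above 10 N or contact force between the fingers and cone above 10 N or contact force between the fingers and tape above 10 N or contact force between the fingers and screwdriver above 10 N or contact force between the fingers and glue above 10 N or contact force between the fingers and tin above 10 N or contact force between the fingers and wrench above 10 N).
It also fails if it takes over 45 s, if anything falls off the work surface, if the arm or the gripper's body presses on something with over 40 N, if the wrist force passes 120 N, or if a joint passes its speed limit or range.

## Working session

There is one attempt and no reset: what is moved stays moved. The work goes in short steps, Python scripts to look and compute and a shell command to move; the robot and the scene stay as the last step left them, time stands still between calls to the robot, and variables do not carry over. Pictures are saved under pics/ and viewed, at most 10 in all, crops included, and the job is handed in when it is done.

```bash
ls; mkdir -p pics; cat > h.py <<'E'
import numpy as np, cv2
from cell import env
def cam(n):
    c=env.read_camera(n); R=cv2.Rodrigues(np.array(c["rvec"],float))[0]; t=np.array(c["tvec"],float).ravel()
    return c,R,t
def cloud(c,R,t):
    v,u=np.mgrid[0:420,0:560]; d=c["depth"].astype(float)
    P=np.stack([(u-c["cx"])/c["fx"]*d,(v-c["cy"])/c["fy"]*d,d],-1)
    return (P-t)@R
E
python3 - <<'E'
from h import *
for n in("top","scene"):
    c,R,t=cam(n); cv2.imwrite(f"pics/{n}1.png",c["pixels"]); print(n,-R.T@t)
    W=cloud(c,R,t); hsv=cv2.cvtColor(c["pixels"],cv2.COLOR_BGR2HSV)
    for nm,lo,hi in(("yellow",(20,120,80),(35,255,255)),("blue",(95,120,50),(125,255,255))):
        m=cv2.inRange(hsv,lo,hi)>0; m&=c["depth"]>0
        k,l,s,ce=cv2.connectedComponentsWithStats(m.astype(np.uint8))
        for i in range(1,k):
            if s[i,4]<150: continue
            q=W[l==i]; tp=q[abs(q[:,2]-.099)<.006]
            print(nm,s[i],np.median(q,0))
            if len(tp)>50:
                r=cv2.minAreaRect((tp[:,:2]*1000).astype(np.float32)); print("  top",r,tp[:,2].mean())
o=env.get_obs(); print({k:o[k] for k in("tool_pos","tool_rot","qpos","force","grip_width")}, env.hold_point_z)
E
```

```text
pics
top [5.03866633e-01 1.07443400e-03 1.26643795e+00]
yellow [ 196  204   42   41 1240] [0.51902719 0.19657714 0.09873989]
  top ((518.7518310546875, 195.29876708984375), (100.33675384521484, 103.89754486083984), 75.83867645263672) 0.09883917612555025
yellow [ 68 223  49   7 193] [ 5.23684831e-01  6.05834467e-01 -5.28280651e-04]
blue [ 471  140   61   54 1859] [ 0.66029618 -0.62027088  0.1120812 ]
  top ((703.2559814453125, -620.3712768554688), (82.68341827392578, 46.491153717041016), 12.387773513793945) 0.09927077090687284
blue [483 193  51  18 780] [ 0.55987835 -0.62687872  0.16452119]
blue [ 304  201   42   41 1163] [ 0.51846832 -0.12124489  0.09910199]
  top ((518.7073364257812, -122.26123809814453), (100.42253875732422, 99.71807861328125), 14.85132884979248) 0.09913539815864796
scene [ 1.3102778  -0.34467247  0.66645709]
yellow [445 222  24  38 479] [0.89916619 0.18225111 0.17861166]
blue [ 204  187   57   36 1196] [ 0.53058816 -0.12897457  0.09741445]
  top ((521.4293823242188, -123.47932434082031), (103.83854675292969, 97.51020050048828), 15.536191940307617) 0.09746598889208079
blue [  0 305  10  35 214] [ 0.67003505 -0.59342851  0.04608094]
{'tool_pos': array([0.216526  , 0.61230377, 0.19487513]), 'tool_rot': array([-1.79901577e+02,  5.57961496e-03,  1.60530912e+02]), 'qpos': array([-69.72319011,  18.43497013,  -4.01392293,  83.16720397,
         1.29460593,  78.54145121,  -3.26025687]), 'force': array([-0.05632818,  0.68394469, -0.77991787]), 'grip_width': 0.08722891668277336} 0.0187
```

View pics/top1.png

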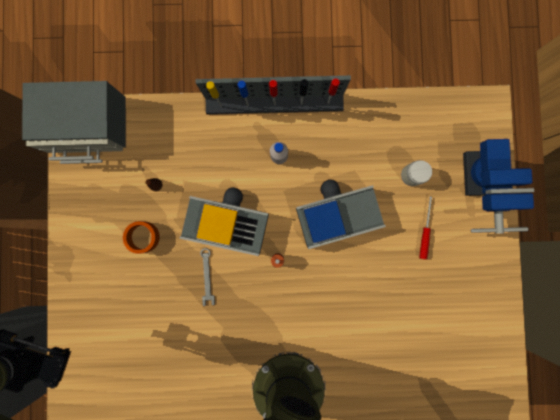

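View pics/scene1.png

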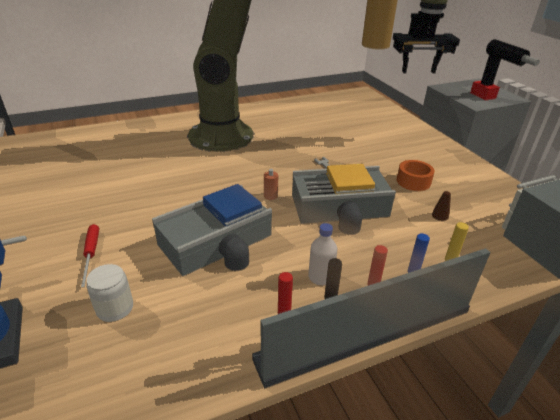

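The top view shows the blue cover at about (325,222), with its port end on the left. The yellow cover is at about (217,224), with its bare port on the right at (243,232). Both covers have to be pushed to image right (-y). The drum at (277,260), the wrench at (207,280) and the glue at (280,150) are clear of both push lanes.

```bash
cat >> h.py <<'E'
TH={"blue":14.85,"yellow":-14.16}; C={"blue":np.array([.5187,-.1223]),"yellow":np.array([.5188,.1953])}
def uy(b): a=np.radians(TH[b]); return np.array([-np.sin(a),np.cos(a)])
def face(b): return C[b]+.05*uy(b)
def plan(pts):  # pts: (x,y,z,yaw)
    from scipy.spatial.transform import Rotation as Ro
    o=env.get_obs(); R=Ro.from_euler("xyz",o["tool_rot"],degrees=True).as_matrix()
    for p in pts:
        print(np.round(np.array(p),3),"dp",np.round(R.T@(np.array(p[:3])-o["tool_pos"])*100,2),"twist",round((o["tool_rot"][2]-p[3]+180)%360-180,1))
E
python3 - <<'E'
from h import *
s=face("blue")+.040*uy("blue")
print(face("blue"),face("yellow"))
plan([(.40,.50,.2,140),(.48,.25,.2,120),(*s,.2,104.85)])
E
```

```text
[ 0.50588553 -0.07396999] [0.53103153 0.24378082]
[  0.4   0.5   0.2 140. ] dp [-21.04  -4.47  -0.5 ] twist 20.5
[  0.48   0.25   0.2  120.  ] dp [-36.92 -25.38  -0.47] twist 40.5
[ 4.9600e-01 -3.5000e-02  2.0000e-01  1.0485e+02] dp [-47.9  -51.76  -0.42] twist 55.7
```

```bash
python3 -m jog '[{"dp":[-6,-1.3,-0.5],"twist":5,"fingers":0},{"dp":[-12,-2.6,-0.5],"twist":10,"fingers":0},{"dp":[-18,-4,-0.5],"twist":15,"fingers":0},{"dp":[-22,-7,-0.5],"twist":20,"fingers":0},{"dp":[-26,-11,-0.5],"twist":26,"fingers":0},{"dp":[-30,-15.5,-0.5],"twist":32,"fingers":0},{"dp":[-33.5,-20,-0.5],"twist":37,"fingers":0},{"dp":[-37,-25,-0.5],"twist":41,"fingers":0}]'
python3 - <<'E'
from h import *
s=face("blue")+.040*uy("blue")
plan([(*s,.2,104.85),(*s,.082,104.85)])
E
```

```text
time_s: 1.1
tool_pos: [0.4824, 0.252, 0.2005]
tool_rot: [-180.0, -0.0, 119.4]
force: [1.0, -0.2, 0.7]
grip_width: 0.0153
grasp_force: 0.0
[ 4.9600e-01 -3.5000e-02  2.0000e-01  1.0485e+02] dp [-25.68 -12.96   0.05] twist 14.6
[ 4.9600e-01 -3.5000e-02  8.2000e-02  1.0485e+02] dp [-25.68 -12.95  11.85] twist 14.6
```

```bash
python3 -m jog '[{"dp":[-5,-2.5,0],"twist":4,"fingers":0},{"dp":[-10,-5,0],"twist":8,"fingers":0},{"dp":[-15.4,-7.8,0],"twist":12,"fingers":0},{"dp":[-20.8,-10.5,0],"twist":14.6,"fingers":0},{"dp":[-25.7,-13,0],"twist":14.6,"fingers":0},{"dp":[-25.7,-13,0],"twist":14.6,"fingers":0}]'
python3 - <<'E'
from h import *
c,R,t=cam("scene"); cv2.imwrite("pics/s2.png",c["pixels"])
s=face("blue")+.040*uy("blue")
plan([(*s,.082,104.85)])
E
```

```text
time_s: 1.85
tool_pos: [0.4953, -0.0395, 0.2009]
tool_rot: [-180.0, 0.1, 104.4]
force: [0.3, 0.5, 0.0]
grip_width: 0.0002
grasp_force: 0.0
[ 4.9600e-01 -3.5000e-02  8.2000e-02  1.0485e+02] dp [ 0.06  0.04 11.88] twist -0.2
```

View pics/s2.png

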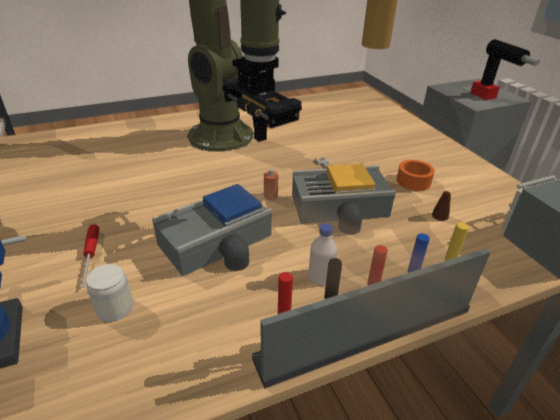

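```bash
python3 -m jog '[{"dp":[0,0,5],"twist":0,"fingers":0},{"dp":[0,0,9],"twist":0,"fingers":0},{"dp":[0,0,11.8],"twist":0,"fingers":0},{"dp":[0,0,11.8],"twist":0,"fingers":0},{"dp":[-2,0,11.8],"twist":0,"fingers":0},{"dp":[-3.5,0,11.8],"twist":0,"fingers":0},{"dp":[-5,0,11.8],"twist":0,"fingers":0},{"dp":[-5,0,11.8],"twist":0,"fingers":0}]'
```

```text
time_s: 2.9
tool_pos: [0.5091, -0.0835, 0.0834]
tool_rot: [180.0, 0.0, 104.8]
force: [-0.8, -0.7, -0.5]
grip_width: 0.0004
grasp_force: 0.0
```

```bash
python3 - <<'E'
from h import *
c,R,t=cam("scene"); cv2.imwrite("pics/s3.png",cv2.resize(c["pixels"][120:300,130:420],None,fx=2.5,fy=2.5))
W=cloud(c,R,t); m=cv2.inRange(cv2.cvtColor(c["pixels"],cv2.COLOR_BGR2HSV),(95,120,50),(125,255,255))>0
q=W[m&(abs(W[...,2]-.098)<.006)&(abs(W[...,1]+.12)<.15)]; print(cv2.minAreaRect((q[:,:2]*1000).astype(np.float32)))
s=face("blue")-.1*uy("blue"); plan([(*(s+.01*uy("blue")),.083,104.85)])
E
```

```text
((522.36767578125, -122.65036010742188), (102.46749877929688, 96.15409851074219), 15.606157302856445)
[ 5.2900e-01 -1.6100e-01  8.3000e-02  1.0485e+02] dp [-8.1  -0.07  0.01] twist 0.0
```

View pics/s3.png

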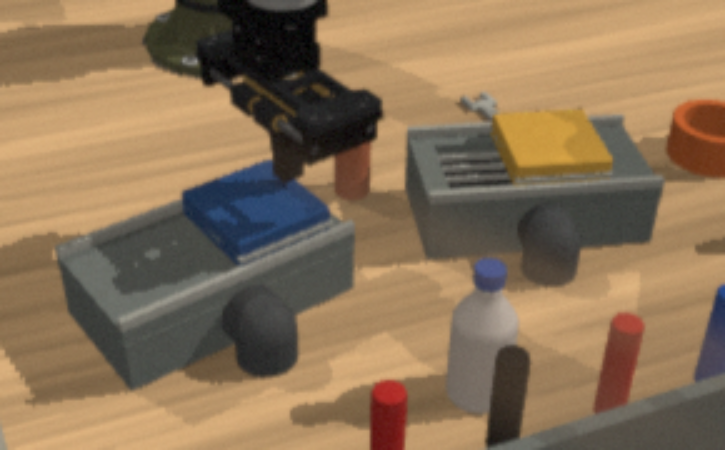

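```bash
python3 - <<'E'
from h import *
o=env.get_obs(); print(o["tool_pos"],o["force"],o["time_s"],o["qpos"])
for n in("scene","top"):
    c,R,t=cam(n); K=np.array([[c["fx"],0,c["cx"]],[0,c["fy"],c["cy"]],[0,0,1.]])
    P=np.array([o["tool_pos"],o["tool_pos"]+[0,0,.03],[*face("blue"),.099]])
    p=cv2.projectPoints(P,np.array(c["rvec"]),np.array(c["tvec"]),K,None)[0][:,0]; print(n,p)
    im=cv2.resize(c["pixels"],None,fx=4,fy=4,interpolation=cv2.INTER_CUBIC)
    for q,col in zip(p,((0,0,255),(0,255,0),(255,0,255))): cv2.circle(im,tuple(int(v) for v in q*4+1.5),4,col,-1)
    x,y=(p[0]*4).astype(int); cv2.imwrite(f"pics/{n}4.png",im[max(0,y-220):y+220,max(0,x-300):x+300])
    W=cloud(c,R,t); m=cv2.inRange(cv2.cvtColor(c["pixels"],cv2.COLOR_BGR2HSV),(95,120,50),(125,255,255))>0
    q=W[m&(abs(W[...,2]-.098)<.006)&(abs(W[...,1]+.12)<.15)]; print(cv2.minAreaRect((q[:,:2]*1000).astype(np.float32)))
E
python3 -c "
import cv2,numpy as np
a=cv2.imread('pics/scene4.png');b=cv2.imread('pics/top4.png');h=min(a.shape[0],b.shape[0]);cv2.imwrite('pics/b4.png',cv2.resize(np.hstack([a[:h],b[:h]]),(800,300)))"
```

```text
[ 0.50884468 -0.08248279  0.08312683] [-0.6460955   1.33022529  0.55289096] 2.95 [-24.57523171   7.51179406  33.17097936 111.10207489  -4.63712217
  62.66012167  25.36403074]
scene [[246.03870822 199.02527585]
 [245.71404854 188.53566863]
 [248.84677974 192.15823471]]
((521.7398681640625, -121.86833190917969), (102.9635009765625, 97.67694091796875), 14.781584739685059)
top [[310.98616136 225.01871924]
 [311.71466114 224.95532333]
 [308.49979357 226.07346653]]
((573.6849365234375, -145.23800659179688), (23.273088455200195, 9.136370658874512), 86.64476013183594)
```

View pics/b4.png

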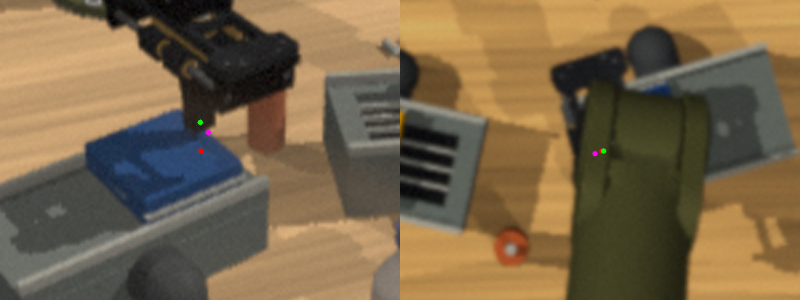

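```bash
python3 - <<'E'
from h import *
c,R,t=cam("scene"); W=cloud(c,R,t); o=env.get_obs()["tool_pos"]
g=c["pixels"].max(-1)
for v in range(180,204):
    print(v,[(f"{W[v,u,0]*1000:.0f},{W[v,u,1]*1000:.0f},{W[v,u,2]*1000:.0f}|{g[v,u]}") for u in range(238,258,3)])
E
```

```text
180 ['295,-35,0|174', '505,-92,137|40', '520,-90,145|39', '519,-82,142|39', '516,-74,139|32', '600,-96,193|35', '600,-89,192|55']
181 ['297,-36,-2|187', '508,-93,136|45', '521,-90,143|40', '520,-82,140|39', '515,-74,136|35', '601,-96,192|40', '601,-90,190|47']
182 ['302,-38,-1|194', '505,-92,131|44', '523,-91,141|42', '518,-82,137|41', '515,-73,133|39', '600,-96,189|41', '600,-89,187|35']
183 ['308,-40,-1|170', '504,-92,128|48', '522,-90,138|42', '519,-82,135|41', '514,-73,130|40', '601,-96,186|40', '598,-89,183|38']
184 ['460,-86,98|109', '507,-93,127|44', '522,-91,136|42', '520,-83,132|42', '514,-73,127|44', '600,-96,184|55', '599,-89,182|72']
185 ['466,-88,98|110', '506,-93,124|45', '520,-90,131|46', '519,-82,129|47', '516,-74,125|44', '602,-97,182|113', '599,-89,179|136']
186 ['467,-88,96|108', '506,-93,121|43', '518,-90,128|40', '517,-82,125|42', '514,-74,122|46', '338,-4,-2|176', '340,4,-2|190']
187 ['470,-90,96|108', '506,-93,118|42', '519,-90,125|46', '518,-82,123|42', '515,-74,119|52', '342,-6,-2|193', '346,2,-1|196']
188 ['478,-92,98|111', '505,-93,114|40', '518,-90,122|46'
[... 1318 characters left out ...]
'530,-72,97|97', '400,-18,-0|103']
199 ['520,-106,96|114', '526,-100,98|113', '527,-93,98|113', '529,-87,98|113', '532,-80,98|105', '534,-74,98|101', '538,-68,98|100']
200 ['527,-108,99|113', '528,-101,97|113', '531,-95,98|111', '535,-89,99|117', '536,-82,98|112', '537,-75,96|102', '540,-69,97|101']
201 ['529,-109,97|112', '534,-103,99|113', '536,-96,98|112', '537,-89,97|114', '540,-83,98|117', '540,-76,96|102', '544,-70,97|105']
202 ['535,-111,98|112', '536,-104,97|113', '541,-98,99|113', '540,-91,97|112', '542,-84,96|114', '548,-79,99|103', '550,-72,99|99']
203 ['539,-112,99|117', '541,-106,99|114', '545,-100,100|113', '547,-93,99|114', '545,-85,96|114', '549,-79,97|102', '553,-73,98|100']
```

The depth shows the fingertips hovering about 10 mm above the cover, even though the TCP reads 83 mm. I'll back off and measure where the tip really is against the reported TCP.

```bash
cat >> h.py <<'E'
def tip(tag):
    c,R,t=cam("scene"); W=cloud(c,R,t); o=env.get_obs(); p=o["tool_pos"]; g=c["pixels"].max(-1)
    m=(c["depth"]>0)&(g<75)&(np.linalg.norm(W[...,:2]-p[:2],axis=-1)<.06)&(W[...,2]>p[2]-.04)&(W[...,2]<p[2]+.1)
    q=W[m]; z=np.sort(q[:,2]); print(tag,p,"grip",o["grip_width"],"lowest z",z[[0,3,8,20]]); b=q[q[:,2]<z[8]+.012]; print(b.min(0),b.max(0))
    return c
E
python3 -m jog '[{"dp":[0,0,-3],"fingers":0,"twist":0},{"dp":[0,0,-7],"fingers":0,"twist":0},{"dp":[3,0,-10],"fingers":0,"twist":0},{"dp":[5,0,-10],"fingers":0,"twist":0},{"dp":[5,0,-10],"fingers":0,"twist":0}]'
python3 -c "
from h import *; tip('closed')"
python3 -m jog '[{"dp":[0,0,0],"fingers":1,"twist":0},{"dp":[0,0,0],"fingers":1,"twist":0},{"dp":[0,0,0],"fingers":1,"twist":0},{"dp":[0,0,0],"fingers":1,"twist":0},{"dp":[0,0,0],"fingers":1,"twist":0},{"dp":[0,0,0],"fingers":1,"twist":0}]'
python3 -c "
from h import *; c=tip('open'); cv2.imwrite('pics/s5.png',cv2.resize(c['pixels'][90:250,170:370],None,fx=4,fy=3.75))"
```

```text
time_s: 3.72
tool_pos: [0.4956, -0.0317, 0.1831]
tool_rot: [180.0, -0.0, 105.2]
force: [-0.2, -0.4, -0.6]
grip_width: 0.0005
grasp_force: 0.0
closed [ 0.49552891 -0.03333099  0.18270907] grip 0.0005049073542863954 lowest z [0.2108803  0.21201367 0.21306208 0.21574472]
[ 0.48952692 -0.04447845  0.2108803 ] [ 0.50769218 -0.0208437   0.22485552]
time_s: 4.53
tool_pos: [0.4958, -0.0339, 0.1829]
tool_rot: [180.0, -0.0, 104.9]
force: [0.5, -0.5, 0.1]
grip_width: 0.0524
grasp_force: 0.0
open [ 0.49576396 -0.03384742  0.18287142] grip 0.056479968202200595 lowest z [0.21016497 0.21081646 0.2120401  0.21353138]
[ 0.46212238 -0.05435957  0.21016497] [ 0.53489209 -0.01638245  0.22398668]
```

View pics/s5.png

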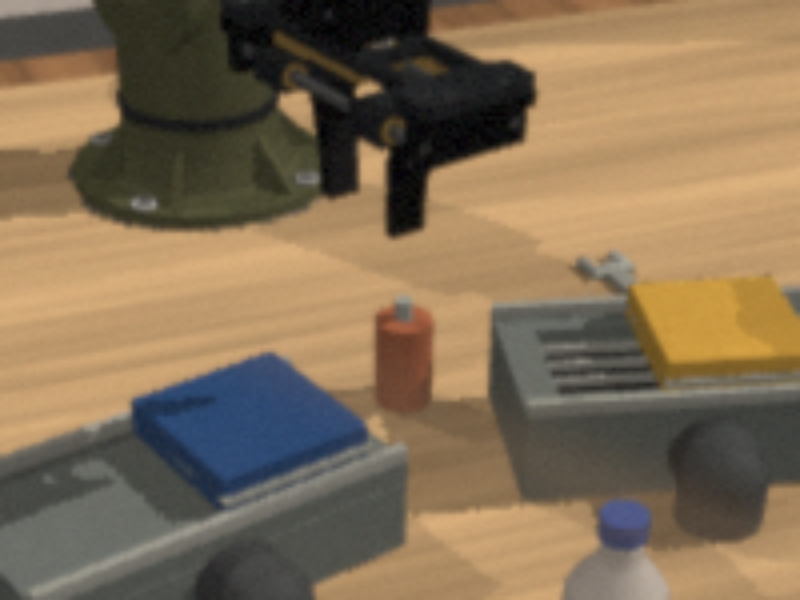

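The tips sit about 27 mm above the reported TCP, and this doesn't change with finger opening. To get the tip to 82 mm I'll command a TCP height of about 55 mm.

```bash
python3 -m jog '[{"dp":[0,0,3],"twist":0,"fingers":0},{"dp":[0,0,6],"twist":0,"fingers":0},{"dp":[0,0,9],"twist":0,"fingers":0},{"dp":[0,0,11],"twist":0,"fingers":0},{"dp":[0,0,12.7],"twist":0,"fingers":0},{"dp":[0,0,12.7],"twist":0,"fingers":0},{"dp":[0,0,12.7],"twist":0,"fingers":0}]'
python3 -m jog '[{"dp":[-1,0,0],"twist":0,"fingers":0},{"dp":[-2,0,0],"twist":0,"fingers":0},{"dp":[-3,0,0],"twist":0,"fingers":0},{"dp":[-4,0,0],"twist":0,"fingers":0},{"dp":[-5,0,0],"twist":0,"fingers":0}]'
cat >> h.py <<'E'
def cover(b):
    lo,hi={"blue":((95,120,50),(125,255,255)),"yellow":((18,120,80),(35,255,255))}[b]
    c,R,t=cam("scene"); W=cloud(c,R,t); m=cv2.inRange(cv2.cvtColor(c["pixels"],cv2.COLOR_BGR2HSV),lo,hi)>0
    q=W[m&(abs(W[...,2]-.098)<.006)&(np.linalg.norm(W[...,:2]-C[b],axis=-1)<.2)]; r=cv2.minAreaRect((q[:,:2]*1000).astype(np.float32))
    print(b,r,"shift along own y mm",(np.array(r[0])/1000-C[b])@uy(b)*1000); return c
E
python3 -c "
from h import *; c=cover('blue'); cv2.imwrite('pics/s6.png',cv2.resize(c['pixels'][120:300,130:420],None,fx=2.5,fy=2.5))"
```

```text
time_s: 5.45
tool_pos: [0.4965, -0.0339, 0.0566]
tool_rot: [179.9, 0.0, 104.9]
force: [0.6, 0.2, 0.3]
grip_width: 0.0041
grasp_force: 0.0
time_s: 6.08
tool_pos: [0.5087, -0.082, 0.056]
tool_rot: [-180.0, -0.1, 105.0]
force: [-1.1, 4.5, 2.6]
grip_width: 0.0008
grasp_force: 2.0
blue ((527.086181640625, -141.718994140625), (101.7457046508789, 100.61841583251953), 14.450448036193848) shift along own y mm -20.919690953049063
```

Contact made, and the cover has moved 21 mm. About 80 mm to go.

```bash
python3 -m jog '[{"dp":[-1.2,0,0],"twist":0,"fingers":0},{"dp":[-2.4,0,0],"twist":0,"fingers":0},{"dp":[-3.6,0,0],"twist":0,"fingers":0},{"dp":[-4.8,0,0],"twist":0,"fingers":0},{"dp":[-6,0,0],"twist":0,"fingers":0},{"dp":[-7,0,0],"twist":0,"fingers":0},{"dp":[-7.8,0,0],"twist":0,"fingers":0},{"dp":[-8.1,0,0],"twist":0,"fingers":0}]'
python3 -c "
from h import *; cover('blue')"
```

```text
time_s: 7.12
tool_pos: [0.5275, -0.1546, 0.0557]
tool_rot: [-179.8, -0.6, 105.0]
force: [-9.5, 18.6, 13.8]
grip_width: 0.0004
grasp_force: 10.3
blue ((545.6530151367188, -214.28843688964844), (101.32250213623047, 100.0452880859375), 14.730209350585938) shift along own y mm -95.82380383534381
```

```bash
python3 -m jog '[{"dp":[-0.2,0,0],"twist":0,"fingers":0},{"dp":[-0.4,0,0],"twist":0,"fingers":0},{"dp":[-0.4,0,0],"twist":0,"fingers":0},{"dp":[-0.4,0,0],"twist":0,"fingers":0}]'
python3 -c "
from h import *; c=cover('blue'); cv2.imwrite('pics/s7.png',cv2.resize(c['pixels'][120:300,100:390],None,fx=2.5,fy=2.5))"
```

```text
time_s: 7.68
tool_pos: [0.5274, -0.1545, 0.0557]
tool_rot: [-179.7, -0.9, 105.2]
force: [-12.8, 21.4, 16.6]
grip_width: 0.0006
grasp_force: 12.4
blue ((545.0025634765625, -212.93136596679688), (100.99541473388672, 103.16381072998047), 14.946224212646484) shift along own y mm -94.34535509463656
```

View pics/s7.png

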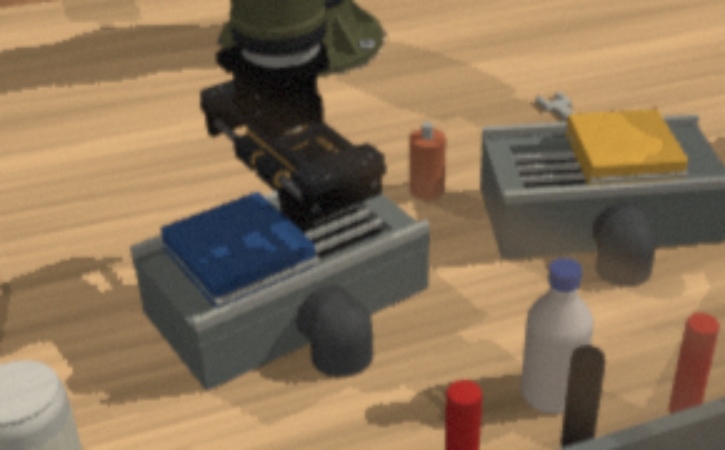

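```bash
python3 - <<'E'
from h import *
ux=np.array([np.cos(np.radians(14.85)),np.sin(np.radians(14.85))])
for n in("top","scene"):
    c,R,t=cam(n); W=cloud(c,R,t); q=W.reshape(-1,3); d=q[:,:2]-C["blue"]; a=d@uy("blue")*1000; l=d@ux*1000; ok=(c["depth"].ravel()>0)
    for nm,z0,z1,lm in(("deck",.066,.074,45),("rail",.077,.083,70),("cover",.095,.103,45)):
        s=a[ok&(q[:,2]>z0)&(q[:,2]<z1)&(abs(l)<lm)&(a<110)&(a>-230)]
        print(n,nm,len(s),np.percentile(s,[0,1,3,97,99,100]).round(1))
E
```

```text
top deck 379 [-171.5 -168.7 -157.4   67.1   68.1   68.6]
top rail 154 [-170.7 -169.2 -165.1   63.3   66.3   68. ]
top cover 7 [-147.2 -141.8 -130.9  -48.   -47.7  -47.5]
scene deck 645 [-170.6 -170.1 -169.    66.8   68.7   70.1]
scene rail 429 [-170.8 -168.6 -165.1   55.    64.1   69.8]
scene cover 1120 [-146.  -144.5 -142.9  -47.9  -43.7  -34.5]
```

The cover's far edge is 25 mm from the box end, which is what fully open should give, and pressing harder moved nothing. It's at its stop, so I'll back off and go to the yellow box.

```bash
python3 -m jog '[{"dp":[1.5,0,0],"twist":0,"fingers":0},{"dp":[2.5,0,-3],"twist":0,"fingers":0},{"dp":[2.5,0,-8],"twist":0,"fingers":0},{"dp":[2.5,0,-13],"twist":0,"fingers":0},{"dp":[2.5,0,-13],"twist":0,"fingers":0}]'
python3 - <<'E'
from h import *
cover("blue"); cover("yellow")
s=face("yellow")+.040*uy("yellow")
plan([(.52,0.08,.185,90),(*s,.185,75.84),(*s,.055,75.84)])
E
```

```text
time_s: 8.45
tool_pos: [0.5274, -0.143, 0.1904]
tool_rot: [179.5, 0.3, 104.8]
force: [-0.3, -0.2, -0.2]
grip_width: 0.0003
grasp_force: 0.0
blue ((546.1793212890625, -214.77133178710938), (102.22383880615234, 98.73712921142578), 14.751219749450684) shift along own y mm -96.42545676635324
yellow ((519.601806640625, 196.4359588623047), (101.50931549072266, 107.84747314453125), 76.97479248046875) shift along own y mm 1.2975906890444553
[5.20e-01 8.00e-02 1.85e-01 9.00e+01] dp [21.53  5.25  0.08] twist 14.9
[ 0.541  0.283  0.185 75.84 ] dp [40.58 12.46  0.06] twist 29.0
[5.410e-01 2.830e-01 5.500e-02 7.584e+01] dp [40.6  12.44 13.06] twist 29.0
```

```bash
python3 -m jog '[{"dp":[5.2,1.5,0],"twist":4,"fingers":0},{"dp":[10.4,3,0],"twist":8,"fingers":0},{"dp":[15.6,4.6,0],"twist":12,"fingers":0},{"dp":[21,6.2,0],"twist":16,"fingers":0},{"dp":[26.2,7.8,0],"twist":20,"fingers":0},{"dp":[31.4,9.4,0],"twist":24,"fingers":0},{"dp":[36.6,11,0],"twist":29,"fingers":0},{"dp":[40.6,12.4,0],"twist":29,"fingers":0}]'
python3 - <<'E'
from h import *
s=face("yellow")+.040*uy("yellow"); plan([(*s,.055,75.84)])
E
```

```text
time_s: 9.55
tool_pos: [0.5385, 0.2858, 0.1834]
tool_rot: [-179.9, 0.1, 76.0]
force: [0.5, 0.2, 0.5]
grip_width: 0.0008
grasp_force: 0.0
[5.410e-01 2.830e-01 5.500e-02 7.584e+01] dp [-0.22  0.32 12.84] twist 0.1
```

```bash
python3 -m jog '[{"dp":[0,0.2,3],"twist":0,"fingers":0},{"dp":[0,0.2,6],"twist":0,"fingers":0},{"dp":[0,0.2,9],"twist":0,"fingers":0},{"dp":[0,0.2,11],"twist":0,"fingers":0},{"dp":[0,0.2,12.8],"twist":0,"fingers":0},{"dp":[0,0.2,12.8],"twist":0,"fingers":0},{"dp":[0,0.2,12.8],"twist":0,"fingers":0}]'
python3 -m jog '[{"dp":[-1,0,0],"twist":0,"fingers":0},{"dp":[-2,0,0],"twist":0,"fingers":0},{"dp":[-3,0,0],"twist":0,"fingers":0},{"dp":[-4,0,0],"twist":0,"fingers":0},{"dp":[-5,0,0],"twist":0,"fingers":0}]'
python3 -c "
from h import *; cover('yellow')"
```

```text
time_s: 10.42
tool_pos: [0.542, 0.2839, 0.0588]
tool_rot: [179.9, -0.1, 75.9]
force: [0.1, -0.4, 0.3]
grip_width: 0.0006
grasp_force: 0.0
time_s: 11.05
tool_pos: [0.5296, 0.2355, 0.0585]
tool_rot: [179.9, -0.1, 76.0]
force: [2.2, 3.7, 0.5]
grip_width: 0.0005
grasp_force: 2.0
yellow ((514.1956787109375, 175.74656677246094), (102.08500671386719, 109.54129791259766), 75.8199234008789) shift along own y mm -20.085686493898613
```

```bash
python3 -m jog '[{"dp":[-1.2,0,0.2],"twist":0,"fingers":0},{"dp":[-2.4,0,0.2],"twist":0,"fingers":0},{"dp":[-3.6,0,0.2],"twist":0,"fingers":0},{"dp":[-4.8,0,0.2],"twist":0,"fingers":0},{"dp":[-6,0,0.2],"twist":0,"fingers":0},{"dp":[-7,0,0.2],"twist":0,"fingers":0},{"dp":[-7.8,0,0.2],"twist":0,"fingers":0},{"dp":[-8.2,0,0.2],"twist":0,"fingers":0}]'
python3 -m jog '[{"dp":[-0.2,0,0],"twist":0,"fingers":0},{"dp":[-0.3,0,0],"twist":0,"fingers":0},{"dp":[-0.3,0,0],"twist":0,"fingers":0}]'
python3 -c "
from h import *; cover('yellow')"
```

```text
time_s: 12.1
tool_pos: [0.5171, 0.1861, 0.0573]
tool_rot: [179.1, -2.5, 76.8]
force: [31.0, 67.2, -42.3]
grip_width: 0.0003
grasp_force: 35.2
time_s: 12.48
tool_pos: [0.5171, 0.1861, 0.0574]
tool_rot: [179.0, -2.6, 76.9]
force: [31.9, 67.5, -41.1]
grip_width: 0.0005
grasp_force: 35.5
yellow ((501.18597412109375, 126.35187530517578), (102.80125427246094, 110.25261688232422), 75.48482513427734) shift along own y mm -71.16215882818004
```

```bash
python3 -m jog '[{"dp":[1.5,0,0],"twist":0,"fingers":0},{"dp":[2.5,0,0],"twist":0,"fingers":0},{"dp":[2.5,0,-5],"twist":0,"fingers":0},{"dp":[2.5,0,-10],"twist":0,"fingers":0},{"dp":[6,0,-14],"twist":0,"fingers":0},{"dp":[12,0,-14],"twist":0,"fingers":0},{"dp":[12,0,-14],"twist":0,"fingers":0}]'
python3 - <<'E'
from h import *
th=np.radians(-14.16); ux=np.array([np.cos(th),np.sin(th)])
c=cover("yellow")
cv2.imwrite('pics/s8.png',cv2.resize(c['pixels'][110:290,190:480],None,fx=2.5,fy=2.5))
for n in("top","scene"):
    c,R,t=cam(n); W=cloud(c,R,t); q=W.reshape(-1,3); d=q[:,:2]-C["yellow"]; a=d@uy("yellow")*1000; l=d@ux*1000; ok=(c["depth"].ravel()>0)
    for nm,z0,z1,lm in(("deck",.066,.074,45),("rail",.077,.083,70),("cover",.095,.103,45)):
        s=a[ok&(q[:,2]>z0)&(q[:,2]<z1)&(abs(l)<lm)&(a<110)&(a>-190)]
        if len(s): print(n,nm,len(s),np.percentile(s,[0,1,3,97,99,100]).round(1))
E
```

```text
time_s: 13.4
tool_pos: [0.5357, 0.2722, 0.1938]
tool_rot: [-179.8, 0.2, 76.3]
force: [-0.1, -0.1, -0.6]
grip_width: 0.0006
grasp_force: 0.0
yellow ((502.4653625488281, 124.76017761230469), (99.88971710205078, 109.35213470458984), 75.78173828125) shift along own y mm -72.39251750451574
top deck 1132 [-138.3 -137.2 -134.6   87.5   91.8   98.2]
top rail 317 [-137.6 -135.9 -130.7   87.1   91.9   95.6]
top cover 987 [-123.5 -122.1 -120.2  -26.4  -24.2  -23.4]
scene deck 890 [-137.1 -136.3 -134.1   99.2  101.8  103.9]
scene rail 362 [-136.8 -134.7 -129.1   95.   101.   102.6]
scene cover 718 [-122.4 -120.9 -119.5  -26.3  -24.1  -21.9]
```

View pics/s8.png

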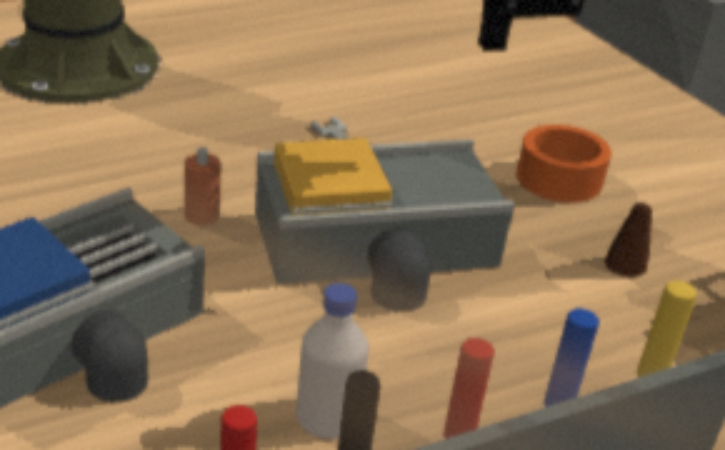

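The yellow cover's edge is now 15 mm inside the box end, which is the shut position. It only started about 72 mm open, so the 71 mm of travel fits. The blue port is bare with its cover at the stop, the loose things haven't moved, and the arm is clear.

```bash
python3 -c "
from h import *; cover('blue'); print(env.sign_off())"
```

```text
blue ((545.28564453125, -214.69552612304688), (103.4970932006836, 99.34971618652344), 14.030776977539062) shift along own y mm -96.12314314769364
the job is handed in; nothing more can be done
None
```

The job is handed in, with no verdict returned: by camera measurement, the blue cover was pushed fully open to its stop first, then the yellow one fully shut to its stop, the loose items looked undisturbed, and the arm was clear of everything.

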